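# Slide the parts carrier along the draining rail into its catch

## Task

Slide the hanging parts carrier along the bent steel draining rail, around both bends and past the spring catch, and press it gently fully home on the end stop for a moment; never force it along or against the rail with more than about 12 N. Then let go, leaving it hanging still, held between catch and stop, with everything else on the bench where it was.

Things in the scene. Friction and masses are not known exactly. Their poses are not given: they have to be found in the camera images.
- rail: Fixed rail: round steel rod 9 mm thick, axis level at 140 mm above the bench, an upright at each end (y -190, 210 mm), so the carrier cannot come off. Origin on the bench. In its frame the rod axis runs in plan from (x -45, y -165) mm, where a flange closes it, along +y to bend1, straight to bend2, then along +y to (45, 200). A fixed tray, 20 mm high, lies under the last leg.
- bend1 (a point): First corner of the rod axis (where the two straight legs would meet), at rail x -45, y -60, z 140 mm; axes as the rail's. The rod turns 45 degrees towards +x here, rounded to 40 mm radius (the curve begins and ends 17 mm from the corner).
- bend2 (a point): Second corner of the rod axis, at rail x 45, y 30, z 140 mm; axes as the rail's. The rod turns back to +y, rounded the same way.
- catch (a joint): Spring plunger on the end stop, round nose of 11 mm radius, on the +x side of the rod at its height. 0 is sprung out (2.4 N, then 0.2 N per mm), up to 0.009 m pushed in. The ring meets it about 28 mm before home and pushes it in 1 to 5 mm (2 to 10 N along the rod); it springs back to 0 behind the ring over the last 4 mm, and holds the ring there, with up to 2.5 mm of slack.
- buffer (a joint): Grey spring buffer, a 26 mm disc round the rod, the face of the end stop. 0 is out (0.3 N), 0.004 m fully in (0.9 N), where it is rigid: the ring is then home. The stop is clamped on the last leg at a place that varies and is not measured: home is the ring centre at rail y 109 to 144 mm, to be felt for. The stop reaches 15 mm above the rod axis, its arm with the catch 12 to 60 mm to +x.
- handle (a point): Grasp point on the carrier's upright square handle: black, 16 (x) by 10 (y) mm, from 14 to 58 mm above the ring centre; this point is 41 mm above it, on its middle line. x and y square to its sides, z up along the handle, y along the ring's bore. The carrier hangs loose on the rod; turn the handle with the rod through the bends. A push along the rod makes a weakly held handle lean.
- carrier: The carrier (0.2 to 0.4 kg); origin at the centre of its steel ring: 32 mm outside, bore 12 mm along y (1.5 mm play all round on the rod), 12 mm long, z up. Hanging free, the centre is 1.5 mm below the rod axis. A 44 mm disc with small brass parts hangs on a stem, underside 79 mm below the centre. It starts on the first leg.
- beaker: Bystander, to be left alone: glass beaker, 64 mm wide, 85 mm high, near the rail; origin at its underside's centre.
- jar: Bystander, to be left alone: amber jar, 48 mm wide, 65 mm high, near the rail; origin at its underside's centre.
- spare: Bystander, to be left alone: loose spare steel collar lying flat, 32 mm wide, 12 mm high; origin at its underside's centre.
- wash: Bystander, to be left alone: white bottle, 66 mm wide, 170 mm high; origin at its underside's centre.
- driver: Bystander, to be left alone: screwdriver with a black handle; origin at its underside's centre.
- dish: Bystander, to be left alone: steel bowl, 90 mm wide, 30 mm high; origin at its underside's centre.
- notebook: Bystander, to be left alone: blue notebook, 150 x 210 x 18 mm; origin at its underside's centre.
There are look-alikes about, which are no part of the job. What is shaped like the carrier but red is not meant.

How it is judged:
On the way, in this order (a step that is already met when the one before it is completed fails the run):
1. the carrier is round both bends, on the last leg of the rail (y of carrier in the frame of rail above 0.05 m), for 0.1 s.
2. the ring has passed the catch, which has sprung back, and has pushed the buffer home (y of carrier in the frame of rail above 0.095 m and value of joint buffer above 0.0034 m and value of joint catch below 0.0015 m), for 0.2 s.
At the end, for the whole second after the job is handed in: the carrier is caught at the stop: its ring holds the buffer pushed in by over 1.2 mm, the catch has sprung back behind it (within 1.5 mm of fully out), and the carrier hangs upright (within 0.25 rad) and at rest (under 20 mm/s) (y of carrier in the frame of rail above 0.095 m and value of joint buffer above 0.0012 m and value of joint catch below 0.0015 m and linear speed of carrier below 0.02 m/s and angle between carrier's own z axis and vertical below 0.25 rad); the robot touches nothing.
It fails at once if the carrier is forced against the rail, its catch or its stop with more than 22 N (contact force between carrier and rail above 22 N).
It fails at once if another thing on the bench is moved by more than 20 mm (distance of any of beaker, jar, spare, wash, driver, dish, notebook from where it was at the start of the episode above 0.02 m).
It also fails if it takes over 67 s, if anything falls off the work surface, if the arm or the gripper's body presses on something with over 40 N, if the wrist force passes 120 N, or if a joint passes its speed limit or range.

## Robot

A 7-joint arm with a two-finger parallel gripper is mounted at the origin on the work surface. World frame = base frame: x ahead of the robot, y to its left, z up, the work surface at z = 0. Lengths are in m, angles in rad, forces in N, time in s.
With the tool pointing down it reaches from about 0.425 to 0.925 m from the base axis. Payload 6.8 kg.
Tool frame: the origin (TCP) lies between the finger pads; the fingertips stand r.tip_extent ahead of it and the grasp point (between the pads) lies 5 mm behind it (r.tip_extent is the distance from the TCP to the fingertips, in m); y points along the fingers, x is the direction in which the jaws open and shut, and the axes are right-handed (so a half turn about y gives the same grasp; the last joint's range is limited). The gripper opens to 85 mm and grips with 20 to 120 N. Pads are 22 mm wide; open, the fingers measure 114 mm over their backs; the gripper's body (76 mm by 85 mm) begins 54 mm behind the grasp point. The pads swing forward as they close: fully open they stand 13 mm farther back than shut.
Start: joints at [1.207, 0.477, 0.022, 1.555, -0.011, 1.109, -0.083], TCP at [0.171, -0.653, 0.245] pointing down, gripper open.
Joint ranges: [-2.96, 2.96], [-0.34, 2.1], [-1.41, 1.46], [0.24, 2.44], [-1.37, 4.51], [0.17, 1.92], [-2.96, 2.96]. Speed limits (rad/s): [2.39, 2.39, 3.14, 3.14, 3.14, 3.14, 3.14].

## Interface

Orientations are given as a rotation vector (axis times angle).
In Python, from bench import r gives the robot as it stands.
- The arm moves only by the tool send_rows, never from a script. Its argument "plan" is a list of rows, each a list of 5 numbers: the shift along the tool's x, y, z in cm, then the turn about the tool's y in degrees, then the opening, from 0 (shut) to 1 (fully open). In form: [[dx, dy, dz, spin, grip], ...]. A call has 1 to 12 rows; each row shifts and turns the commanded pose from where the row before left it, along the tool's axes as they then stand; what a row does not reach is not made up. A row lasts 1/8 s, in which the tool goes at most 62.5 mm and 10.7 degrees, less where a joint would pass 70% of its speed; a pose out of reach is approached as far as the arm can. A call is refused whole if a number of a shift passes 6.25 or a number of a turn 10.7, either way. A call with a gripper value outside its range is refused whole. The fingers move at their own pace and stop on an object; "force" is the grip in N (left out, the last holds). Time passes only in rows, so rows that do not move let the fingers close. It gives the time, the measured TCP pose, the force and the opening at its end, in the units of the state.
- r.get_obs(): the state, without advancing time (a new reading comes with each control period).
- r.grab_frame(name): name is "scene" or "side" or "wrist"; returns a dict with "image" (384x512x3 uint8, red, green, blue), "camera_matrix" (3x3 intrinsics, pixels), "D" ([k1, k2, p1, p2, k3] as OpenCV has them; the pictures are not rectified), "cam_to_world" (4x4, takes a point from camera to world coordinates). Camera axes: x right, y down, z forward; pixel columns grow to the right and rows downward; lengths in m; the calibration is good to about 2 mm. A picture is of the moment at which its call begins. There is no depth.
- r.hand_in(): hands the job in, once; it reports no verdict.
Trained networks look in the newest picture that a camera, given by its name, has taken for a name from the list of things; names that differ only in an ending like _2 or _b are one class to them, and where a whole thing is asked for, a point or a joint stands for the part that bears it (a point fixed in the world has none). Each returns a list of dicts, best first, with "p" (0 to 1); they miss things now and then, are a little off and sometimes report something else, mostly with a low value. They report only what shows in the picture. A call takes as long as a camera call. They do not tell look-alikes from the thing itself.
- r.recognise(camera, target): "rect" ([left, top, right, bottom] in pixels, round what is visible of it).
The state is a dict: "clock": time; "joints": joint angles; "qvel": joint speeds; "tau": joint torques, N m; "tcp_pos": TCP position; "orientation": TCP orientation; "contact_force": force on the tool from outside, world axes, zero at the start; "moment": the same for the moment, N m; "grip_width": finger opening in m.
Only numpy, scipy, OpenCV 4.12 (cv2) and the standard library are available. Lean on these libraries where they do the work, as an engineer would, in place of code of your own. Each camera call takes 0.05 s, during which the arm holds its last target.

## Working session

There is one attempt and no reset: what is moved stays moved. The work goes in short steps, Python scripts to look and compute and a tool call to move; the robot and the scene stay as the last step left them, time stands still between calls to the robot, and variables do not carry over. Pictures are saved under pics/ and viewed, and the job is handed in when it is done.

Besides the shell and the picture viewer there is one more tool, called after ">>>" by a JSON object that holds its "name" and its "arguments", one argument or row to a line. send_rows: Moves the arm, as the interface text tells. Its arguments: {"type":"object","properties":{"plan":{"type":"array","items":{"type":"array","items":{"type":"number"}}},"force":{"type":"number"}},"required":["plan"]}

```bash
ls; mkdir -p pics; python3 - <<'E'
from bench import r
import cv2,json
o=r.get_obs()
for k,v in o.items(): print(k,v)
print(r.tip_extent)
for n in ["scene","side","wrist"]:
    f=r.grab_frame(n); cv2.imwrite(f"pics/{n}0.png",cv2.cvtColor(f["image"],cv2.COLOR_RGB2BGR))
    print(n,f["camera_matrix"].tolist(),f["D"],f["cam_to_world"].round(4).tolist())
    for t in ["rail","carrier","handle","catch","buffer"]:
        try: print(t,[(x["rect"],round(x["p"],2)) for x in r.recognise(n,t)])
        except Exception as e: print(t,e)
E
```

```text
pics
clock 0.0
joints [ 1.20687009  0.47777939  0.02232011  1.55645676 -0.01151832  1.10925784
 -0.08311438]
qvel [ 8.36944067e-04 -6.56567125e-04 -7.18708766e-05  1.40065797e-04
 -1.01272644e-04  1.37234008e-03  1.09199355e-03]
tau [-6.32156643e-04 -5.96457696e+01  1.60782784e+00 -2.81198984e+01
  1.24740784e-02  9.53816925e-03  1.64188918e-05]
tcp_pos [ 0.17066914 -0.65249156  0.24433693]
orientation [-1.31839606  1.01975799 -1.01731444]
contact_force [ 0.08561324  0.01787763 -0.91262335]
moment [0.03027627 0.03822909 0.00564127]
grip_width 0.08588298948817151
0.014
scene [[397.2437765002542, 0.0, 253.92040519230198], [0.0, 397.2437765002542, 197.5800122958471], [0.0, 0.0, 1.0]] [0.04776605 0.         0.         0.         0.        ] [[0.804, 0.3752, -0.4614, 1.0581], [0.5947, -0.5034, 0.6268, -0.6966], [0.003, -0.7783, -0.6279, 0.8273], [0.0, 0.0, 0.0, 1.0]]
rail [([183.7, 169.6, 310.4, 277.0], 0.65)]
carrier [([208.6, 189.2, 220.6, 235.1], 0.7), ([188.6, 173.7, 201.9, 214.9], 0.55)]
handle [([206.0, 193.3, 224.1, 235.4], 0.87), ([191.4, 176.2, 205.1, 213.3], 0.86)]
catch [([287.
[... 349 characters left out ...]
695, 0.9158], [0.0, 0.0, 0.0, 1.0]]
rail [([246.8, 154.8, 300.7, 280.4], 0.96)]
carrier [([244.0, 202.5, 259.4, 241.7], 0.73), ([194.8, 198.2, 210.8, 232.0], 0.5), ([256.0, 109.7, 276.0, 153.9], 0.19)]
handle [([250.2, 202.4, 258.2, 240.7], 0.54), ([196.0, 198.1, 213.1, 233.5], 0.49)]
catch []
buffer [([243.4, 155.2, 299.6, 283.5], 0.74)]
wrist [[274.31210177339744, 0.0, 256.41096607479875], [0.0, 274.31210177339744, 191.29598462627487], [0.0, 0.0, 1.0]] [-0.02102905  0.          0.          0.          0.        ] [[0.2521, -0.9181, -0.3058, 0.2503], [-0.9677, -0.2385, -0.0816, -0.6317], [0.0019, 0.3165, -0.9486, 0.3748], [0.0, 0.0, 0.0, 1.0]]
rail []
carrier []
handle []
catch []
buffer []
```

```bash
python3 - <<'E'
import cv2,numpy as np
a=cv2.imread('pics/scene0.png');b=cv2.imread('pics/side0.png')
cv2.imwrite('pics/scene0c.png',cv2.resize(a[140:300,150:350],(800,640),interpolation=cv2.INTER_CUBIC)[:600])
cv2.imwrite('pics/side0c.png',cv2.resize(b[140:300,170:340],(637,600),interpolation=cv2.INTER_CUBIC))
E
```

```text
(no output)
```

View pics/scene0.png

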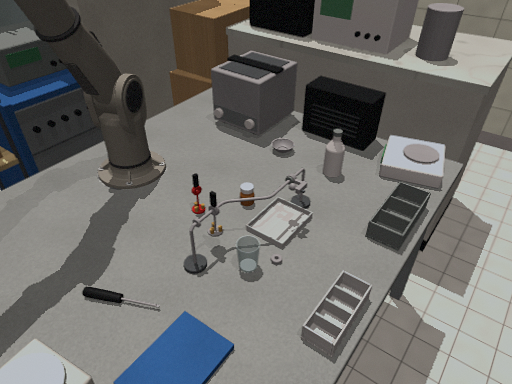

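View pics/side0.png

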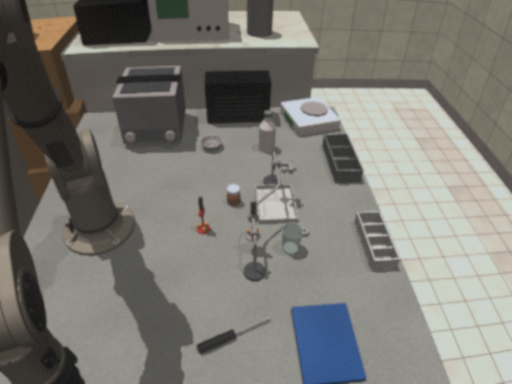

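```bash
sleep 0.1
```

```text
(no output)
```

View pics/scene0c.png

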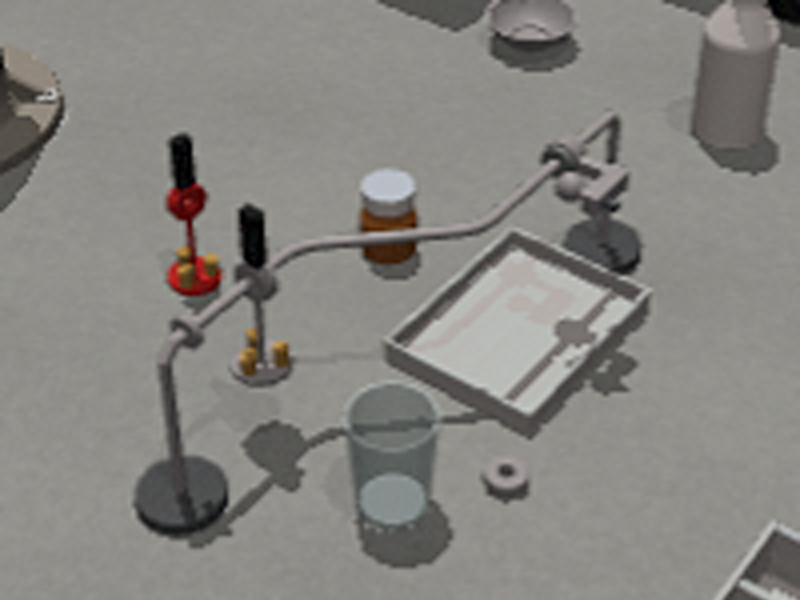

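View pics/side0c.png

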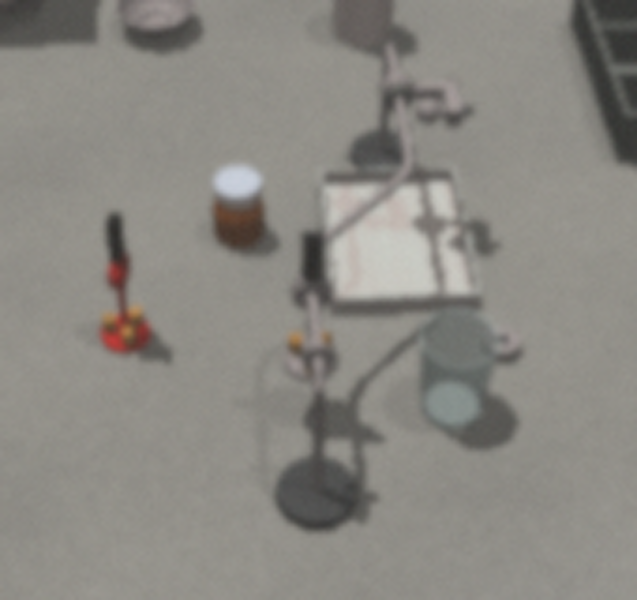

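The grey carrier with the black handle, hanging on the rail at scene (213,215), is the one meant. The red one at scene (197,195) stands on the bench and is the look-alike. Next I fit the rail pose.

```bash
cat > h.py <<'E'
import numpy as np,cv2,pickle
from scipy.optimize import least_squares
from scipy.spatial.transform import Rotation as R
def proj(f,P):
    P=np.atleast_2d(P).astype(float); T=np.linalg.inv(f["cam_to_world"])
    rv=cv2.Rodrigues(T[:3,:3])[0]
    return cv2.projectPoints(P,rv,T[:3,3],np.array(f["camera_matrix"]),np.array(f["D"],float))[0].reshape(-1,2)
def ray(f,uv):
    n=cv2.undistortPoints(np.array([[uv]],float),np.array(f["camera_matrix"]),np.array(f["D"],float)).ravel()
    d=f["cam_to_world"][:3,:3]@np.array([n[0],n[1],1]); return f["cam_to_world"][:3,3],d/np.linalg.norm(d)
def r2w(p,P):
    P=np.atleast_2d(P); c,s=np.cos(p[2]),np.sin(p[2])
    return np.c_[p[0]+c*P[:,0]-s*P[:,1],p[1]+s*P[:,0]+c*P[:,1],P[:,2]]
def rod(n=60,z=.14):
    L=40*np.tan(np.pi/8)
    pts=[(-45,y) for y in np.linspace(-165,-60-L,20)]
    c=(-45+40,-60-L); pts+=[(c[0]-40*np.cos(a),c[1]+40*np.sin(a)) for a in np.linspace(0,np.pi/4,8)]
    b=np.array([-45,-60]);e=np.array([45,30]);u=(e-b)/np.linalg.norm(e-b)
    pts+=[tuple(b+u*t) for t in np.linspace(L,np.linalg.norm(e-b)-L,20)]
    c=(5,30+L); pts+=[(c[0]+40*np.cos(a),c[1]+40*np.sin(a)) for a in np.linspace(-np.pi/4,0,8)]
    pts+=[(45,y) for y in np.linspace(30+L,200,30)]
    p=np.array(pts)/1000
    return np.c_[p,np.full(len(p),z)]
def save(r,names,tag):
    out={}
    for n in names:
        f=r.grab_frame(n); cv2.imwrite(f"pics/{n}{tag}.png",cv2.cvtColor(f["image"],cv2.COLOR_RGB2BGR)); out[n]=f
    pickle.dump(out,open(f"f{tag}.pkl","wb")); return out
E
python3 - <<'E'
from h import *
from bench import r
F=save(r,["scene","side"],"1")
sc=lambda x,y:(150+x/4-.4,140+y/4-.4); sd=lambda x,y:(170+x/3.747-.4,140+y/3.75-.4)
C=[("scene",sc(182,492),(-45,-190,8)),("scene",sc(603,243),(45,210,8)),("scene",sc(187,330),(-45,-165,140)),("scene",sc(483,229),(43,28,140)),
("side",sd(316,490),(-45,-190,8)),("side",sd(378,150),(45,210,8))]
def res(p): return np.concatenate([proj(F[n],r2w(p,np.array(q)/1000))[0]-np.array(uv) for n,uv,q in C])
s=least_squares(res,[.5,-.2,0]);print(s.x,s.fun.reshape(-1,2).round(1))
p=s.x
np.save("rail.npy",p)
for n in F:
    im=cv2.imread(f"pics/{n}1.png"); k=4
    x0,y0,x1,y1=(150,140,350,290) if n=="scene" else (190,130,340,290)
    im=cv2.resize(im[y0:y1,x0:x1],None,fx=k,fy=k,interpolation=cv2.INTER_CUBIC)
    for q in np.r_[rod(),[[-.045,-.19,.0],[.045,.21,0]]]:
        u=proj(F[n],r2w(p,q))[0]; cv2.circle(im,tuple(int(v) for v in ((u-[x0,y0]+.5)*k)),2,(0,255,0),-1)
    cv2.imwrite(f"pics/{n}1o.png",im)
E
```

```text
[ 5.39919769e-01 -1.06829760e-02 -3.71124880e-04] [[-0.  -0.2]
 [-0.4  0. ]
 [ 0.9 -0.6]
 [-1.8 -0.3]
 [ 0.7 -0.2]
 [ 1.1  0.2]]
```

```bash
sleep 0.1
```

```text
(no output)
```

View pics/scene1o.png

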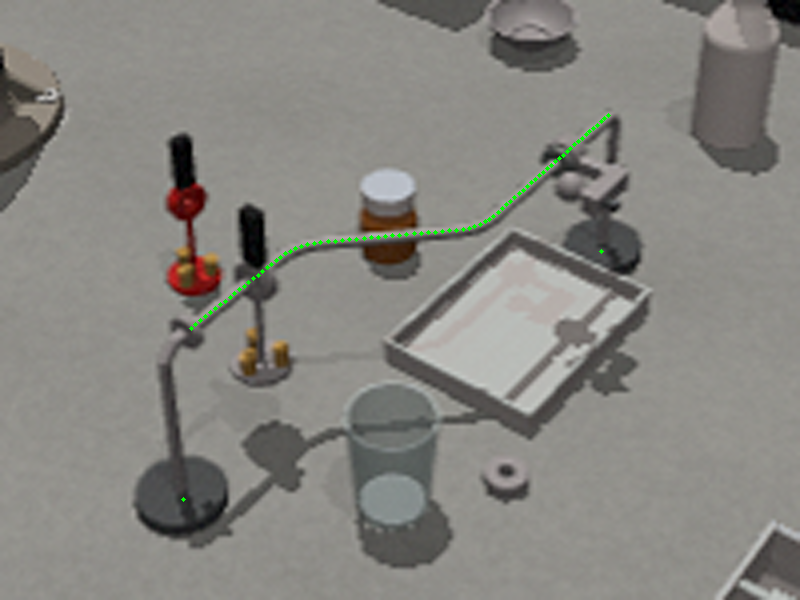

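View pics/side1o.png

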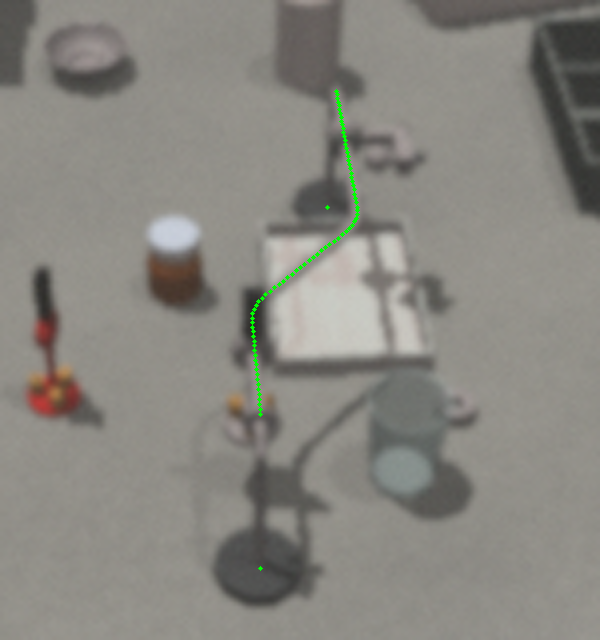

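```bash
python3 - <<'E'
from h import *
from bench import r
F=pickle.load(open("f1.pkl","rb"));p=np.load("rail.npy")
o=r.get_obs();print(R.from_rotvec(o["orientation"]).as_matrix().round(3))
# wrist cam in tool frame
f=r.grab_frame("wrist");M=R.from_rotvec(o["orientation"]).as_matrix()
print("cam in tool",(M.T@(f["cam_to_world"][:3,3]-o["tcp_pos"])).round(4),(M.T@f["cam_to_world"][:3,:3]).round(3).tolist())
print(r.recognise("wrist","handle"))
# handle black blob in scene/side
for n,(x0,y0,x1,y1) in {"scene":(203,185,224,212),"side":(240,195,264,222)}.items():
    g=cv2.cvtColor(F[n]["image"],cv2.COLOR_RGB2GRAY)[y0:y1,x0:x1]
    m=(g<45).astype(np.uint8);print(n,g.min());k,l,s,c=cv2.connectedComponentsWithStats(m);print(s[1:].tolist(),(c[1:]+[x0,y0]).round(1).tolist())
E
```

```text
[[ 0.253  0.     0.967]
 [-0.967 -0.     0.253]
 [ 0.    -1.     0.   ]]
cam in tool [-0.0005 -0.1294  0.0823] [[1.0, -0.002, 0.001], [-0.002, -0.317, 0.949], [-0.001, -0.949, -0.317]]
[]
scene 0
[[7, 7, 6, 15, 77], [1, 23, 1, 1, 1], [0, 25, 2, 2, 2]] [[212.8, 198.7], [204.0, 208.0], [203.5, 210.5]]
side 44
[[13, 11, 1, 1, 1], [13, 16, 1, 1, 1]] [[253.0, 206.0], [253.0, 211.0]]
```

```bash
python3 - <<'E'
from h import *
F=pickle.load(open("f1.pkl","rb"));p=np.load("rail.npy")
for n,uv in {"scene":(212.8,198.7),"side":(253,210)}.items():
    c,d=ray(F[n],uv); print(n,c+d*(.1745-c[2])/d[2])
E
```

```text
scene [ 0.49529811 -0.11268084  0.1745    ]
side [ 0.49333694 -0.12140827  0.1745    ]
```

>>> {"name": "send_rows", "arguments": {
  "plan": [
    [0,-4,0,7.35,1],
    [0,-4.5,0,7.35,1],
    [-5.4,0,3.1,0,1],
    [-5.4,0,3.1,0,1],
    [-5.4,0,3.1,0,1],
    [-5.4,0,3.1,0,1],
    [-5.4,0,3.1,0,1],
    [-5.4,0,3.1,0,1],
    [-5.4,0,3.1,0,1],
    [-5.4,0,3.1,0,1],
    [-5.4,0,3.1,0,1],
    [-5.1,0,3.1,0,1]
  ]
}}

```text
clock: 2.6
tcp_pos: [0.4819, -0.1144, 0.3307]
orientation: [-1.208, 1.209, -1.211]
contact_force: [0.9, -1.2, 0.7]
grip_width: 0.0856
```

>>> {"name": "send_rows", "arguments": {
  "plan": [
    [0,0,0,0,1],
    [0,0,0,0,1],
    [0,0,0,0,1]
  ]
}}

```text
clock: 2.98
tcp_pos: [0.4806, -0.1179, 0.3302]
orientation: [-1.208, 1.212, -1.212]
contact_force: [0.7, -0.3, 0.0]
grip_width: 0.0856
```

```bash
python3 - <<'E'
from h import *
from bench import r
F=save(r,["wrist"],"2");f=F["wrist"];p=np.load("rail.npy")
o=r.get_obs();print(o["clock"],o["tcp_pos"],o["contact_force"],o["grip_width"]);print(R.from_rotvec(o["orientation"]).as_matrix().round(3).tolist())
print(r.recognise("wrist","handle"),r.recognise("wrist","rail"),r.recognise("wrist","buffer"))
im=cv2.resize(cv2.imread("pics/wrist2.png"),None,fx=1.5,fy=1.5)
for q in rod():
    u=proj(f,r2w(p,q))[0]*1.5
    if (abs(u)<2000).all(): cv2.circle(im,tuple(int(v) for v in u),1,(0,255,0),-1)
cv2.imwrite("pics/wrist2o.png",im)
E
```

```text
3.025 [ 0.48059711 -0.11784131  0.33028604] [ 0.36227971 -0.01296201 -0.03068519] 0.08533272630452071
[[-0.004, -0.0, 1.0], [-1.0, -0.0, -0.004], [0.0, -1.0, -0.0]]
[{'rect': [236.9, 134.2, 266.8, 181.1], 'p': 0.68}, {'rect': [184.1, 213.3, 219.2, 270.2], 'p': 0.55}] [{'rect': [0.0, 12.9, 332.8, 168.7], 'p': 0.88}] [{'rect': [32.5, 63.8, 55.3, 88.1], 'p': 0.61}]
```

```bash
sleep 0.1
```

```text
(no output)
```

View pics/wrist2o.png

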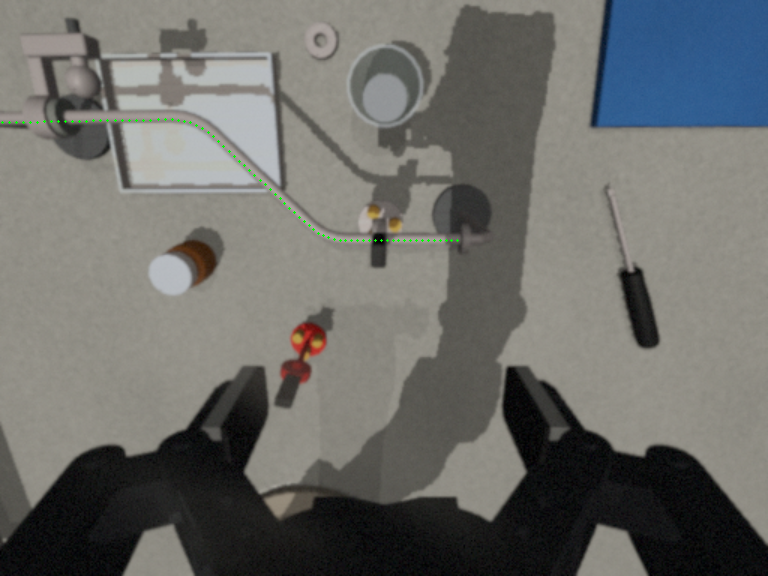

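```bash
python3 - <<'E'
from h import *
f=pickle.load(open("f2.pkl","rb"))["wrist"];p=np.load("rail.npy")
im=f["image"][:,:,::-1].copy()
a=cv2.resize(im[60:95,0:160],None,fx=5,fy=5,interpolation=cv2.INTER_CUBIC)
b=cv2.resize(im[135:185,200:330],None,fx=5,fy=5,interpolation=cv2.INTER_CUBIC)
cv2.imwrite("pics/w2a.png",np.vstack([a,np.pad(b,((0,0),(0,150),(0,0)))]))
# rod edges: gradient profiles
g=cv2.GaussianBlur(cv2.cvtColor(f["image"],cv2.COLOR_RGB2GRAY).astype(np.float32),(0,0),.6)
P=r2w(p,rod());U=proj(f,P)
for i in range(0,len(U)-1,3):
    t=U[i+1]-U[i-1 if i else 0];t/=np.linalg.norm(t);nn=np.array([-t[1],t[0]])
    if nn[1]<0: nn=-nn
    s=np.arange(-7,7.1,1);q=(U[i]+s[:,None]*nn).astype(np.float32)
    print(i,rod()[i][:2].round(3),U[i].round(1),cv2.remap(g,q[:,0].reshape(1,-1),q[:,1].reshape(1,-1),1)[0].round(0).astype(int))
E
```

```text
0 [-0.045 -0.165] [305.2 160. ] [ 43  47  59  75  89  98 100  95  86  72  60  57  59  61  66]
3 [-0.045 -0.151] [293.4 160.1] [ 86  84  90 110 132 150 159 158 149 140 135 136 136 137 139]
6 [-0.045 -0.137] [281.6 160.1] [141 128 112 115 134 153 162 160 150 140 136 136 135 134 137]
9 [-0.045 -0.123] [269.9 160.2] [137 127 114 118 136 154 163 161 150 137 131 131 134 134 134]
12 [-0.045 -0.109] [258.1 160.2] [135 119  95  82  83  88  88  85  83  91 103 111 114 113 115]
15 [-0.045 -0.095] [246.3 160.3] [118 101  98 108 124 138 145 140 126 114 108 108 108 109 108]
18 [-0.045 -0.081] [234.5 160.4] [137 125 116 122 140 157 165 160 147 136 133 133 134 136 139]
21 [-0.045 -0.072] [226.8 160.2] [136 124 115 126 144 160 165 156 143 135 134 134 135 138 144]
24 [-0.041 -0.059] [215.7 157.1] [140 126 117 125 143 158 165 157 144 136 138 142 143 144 143]
27 [-0.033 -0.048] [206.1 150.7] [140 128 115 123 141 157 165 159 148 141 143 145 144 143 143]
30 [-0.026 -0.041] [199.7 144.7] [139 123 108 119 138 156 165 159 148 141 143 145 145 144 144]
33 [-0.016 -0.031] [190.  135.6] [140 127 115 123 142 158 1
[... 840 characters left out ...]
5 144 167 178 180 181 181 181]
63 [0.045 0.084] [81.5 80.3] [146 139 144 151 153 149 140 133 136 150 157 158 156 151 147]
66 [0.045 0.099] [67.2 80.6] [105 129 144 151 153 149 139 122 102  86  79  79  80  80  79]
69 [0.045 0.115] [53.  80.8] [109 130 144 152 153 148 136 117  89  64  53  53  57  63  69]
72 [0.045 0.131] [38.9 81.1] [ 41  41  43  44  45  46  50  59  71  84  95 101 101  95  82]
75 [0.045 0.147] [24.9 81.3] [147 148 149 150 151 151 150 148 145 142 140 137 133 128 123]
78 [0.045 0.163] [10.9 81.6] [131 137 145 150 150 143 131 111  85  71  86 116 135 140 142]
81 [0.045 0.179] [-2.9 81.9] [0 0 0 0 0 0 0 0 0 0 0 0 0 0 0]
84 [0.045 0.195] [-16.7  82.2] [0 0 0 0 0 0 0 0 0 0 0 0 0 0 0]
```

View pics/w2a.png

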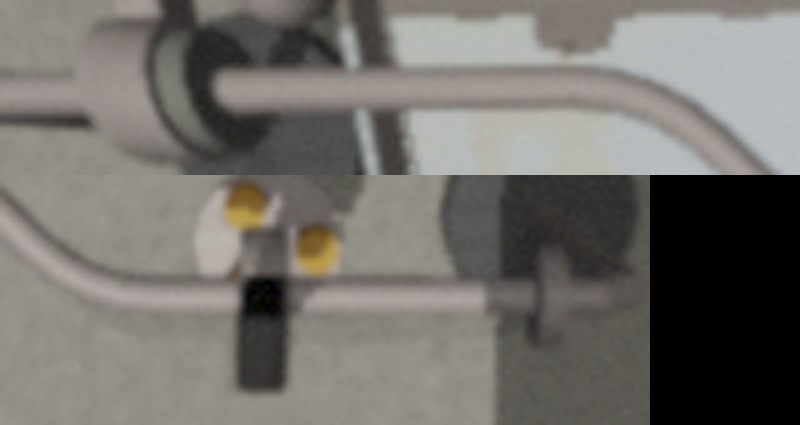

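```bash
python3 - <<'E'
from h import *
f=pickle.load(open("f2.pkl","rb"))["wrist"];p0=np.load("rail.npy")
off={3:-.9,6:-.9,9:-.8,18:-1,21:-1.1,24:-1.2,27:-1.2,30:-1.2,33:-1.2,36:-1.2,39:-1.4,42:-1.5,45:-1.6,48:-1.7,51:-2.2,54:-2.6,57:-2.9,60:-3,63:-3}
ro=rod();U=proj(f,r2w(p0,ro));T=[];N=[];idx=list(off)
for i in idx:
    t=U[i+1]-U[i-1];t/=np.linalg.norm(t);n=np.array([-t[1],t[0]]);n*=np.sign(n[1]);T.append(U[i]+n*off[i]);N.append(n)
T=np.array(T);N=np.array(N)
F1=pickle.load(open("f1.pkl","rb"))
def res(p): return (((proj(f,r2w(p,ro[idx]))-T)*N).sum(1))
s=least_squares(res,p0);print(s.x,s.fun.round(1))
np.save("rail2.npy",s.x);p=s.x
def at(uv,z):
    c,d=ray(f,uv);return c+d*(z-c[2])/d[2]
h=at((252.2,169.8),.1965);print("handle top",h)
c,s_=np.cos(p[2]),np.sin(p[2])
w2r=lambda q:(c*(q[0]-p[0])+s_*(q[1]-p[1]),-s_*(q[0]-p[0])+c*(q[1]-p[1]))
print("handle rail",w2r(h)); print("flange",w2r(at((200+548/5,135+105/5),.14)))
for u in (190/5,225/5): print("buffer",w2r(at((u,60+88/5),.14)))
print(r2w(p,[[-.045,-.1,.14],[-.045,-.06,.14],[.045,.03,.14],[.045,.125,.14]]).round(4))
E
```

```text
[ 0.54219556 -0.01076061 -0.00972124] [ 0.2  0.1 -0.1 -0.3 -0.2  0.   0.2  0.2  0.1 -0.1 -0.  -0.  -0.1 -0.1
 -0.1 -0.   0.2  0.1 -0. ]
handle top [ 0.4973206  -0.11355548  0.1965    ]
handle rail (np.float64(-0.04387356191106636), np.float64(-0.10322624383174937))
flange (np.float64(-0.040858400914210426), np.float64(-0.17026827742727993))
buffer (np.float64(0.04505706173912107), np.float64(0.1318883699330283))
buffer (np.float64(0.04499408940481337), np.float64(0.12405889307194289))
[[ 0.4962 -0.1103  0.14  ]
 [ 0.4966 -0.0703  0.14  ]
 [ 0.5875  0.0188  0.14  ]
 [ 0.5884  0.1138  0.14  ]]
```

>>> {"name": "send_rows", "arguments": {
  "plan": [
    [-0.43,2,1.66,0,1],
    [0,4.3,0,0,1],
    [0,4,0,0,1],
    [0,3,0,0,1],
    [0,2,0,0,1],
    [0,0,0,0,1],
    [0,0,0,0,1]
  ]
}}

```text
clock: 4.05
tcp_pos: [0.4984, -0.1122, 0.1782]
orientation: [-1.208, 1.209, -1.211]
contact_force: [-0.2, 0.3, 0.8]
grip_width: 0.0857
```

```bash
python3 - <<'E'
from h import *
from bench import r
F=save(r,["wrist"],"3");f=F["wrist"];p=np.load("rail2.npy")
o=r.get_obs();print(o["clock"],o["tcp_pos"],o["contact_force"],o["moment"],o["grip_width"])
im=cv2.resize(cv2.imread("pics/wrist3.png"),None,fx=1.5,fy=1.5)
for q in rod():
    u=proj(f,r2w(p,q))[0]*1.5
    if (abs(u)<2000).all(): cv2.circle(im,tuple(int(v) for v in u),1,(0,255,0),-1)
cv2.imwrite("pics/wrist3o.png",im)
E
```

```text
4.1 [ 0.49857802 -0.11225509  0.17845557] [0.93583078 0.29291779 0.38171564] [-0.04291399 -0.03175077 -0.004054  ] 0.08544130239466009
```

```bash
sleep 0.1
```

```text
(no output)
```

View pics/wrist3o.png

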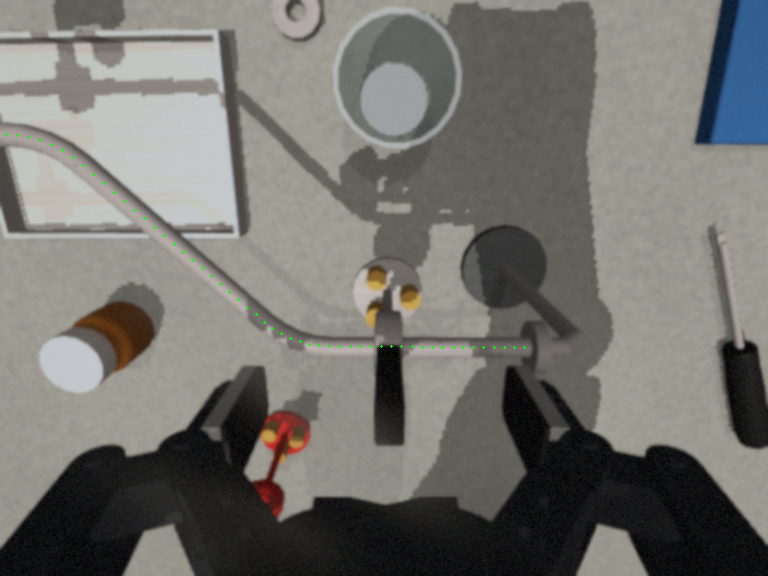

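>>> {"name": "send_rows", "arguments": {
  "plan": [
    [0,0,0,0,0.4],
    [0,0,0,0,0.25],
    [0,0,0,0,0],
    [0,0,0,0,0],
    [0,0,0,0,0],
    [0,0,0,0,0],
    [0,0,0,0,0],
    [0,0,0,0,0]
  ],
  "force": 60
}}

```text
clock: 5.1
tcp_pos: [0.498, -0.1121, 0.1774]
orientation: [-1.209, 1.21, -1.21]
contact_force: [-0.8, -1.0, 1.7]
grip_width: 0.009
```

```bash
python3 - <<'E'
from h import *
from bench import r
F=save(r,["wrist","scene"],"4");f=F["wrist"];p=np.load("rail2.npy")
for i in range(3):
    o=r.get_obs();print(o["clock"],o["tcp_pos"],o["contact_force"],o["moment"],o["grip_width"])
im=cv2.resize(cv2.imread("pics/wrist4.png"),None,fx=1.5,fy=1.5)
cv2.imwrite("pics/wrist4o.png",im)
a=cv2.imread('pics/scene4.png')
cv2.imwrite('pics/scene4c.png',cv2.resize(a[150:290,150:350],(800,560),interpolation=cv2.INTER_CUBIC))
E
```

```text
5.2 [ 0.49798307 -0.11206333  0.1774411 ] [ 0.21511268 -2.07279386  2.907068  ] [-0.09005342  0.02453956 -0.05207855] 0.00924817605366772
5.2 [ 0.49798307 -0.11206333  0.1774411 ] [ 0.21511268 -2.07279386  2.907068  ] [-0.09005342  0.02453956 -0.05207855] 0.00924817605366772
5.2 [ 0.49798307 -0.11206333  0.1774411 ] [ 0.21511268 -2.07279386  2.907068  ] [-0.09005342  0.02453956 -0.05207855] 0.00924817605366772
```

```bash
sleep 0.1
```

```text
(no output)
```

View pics/wrist4o.png

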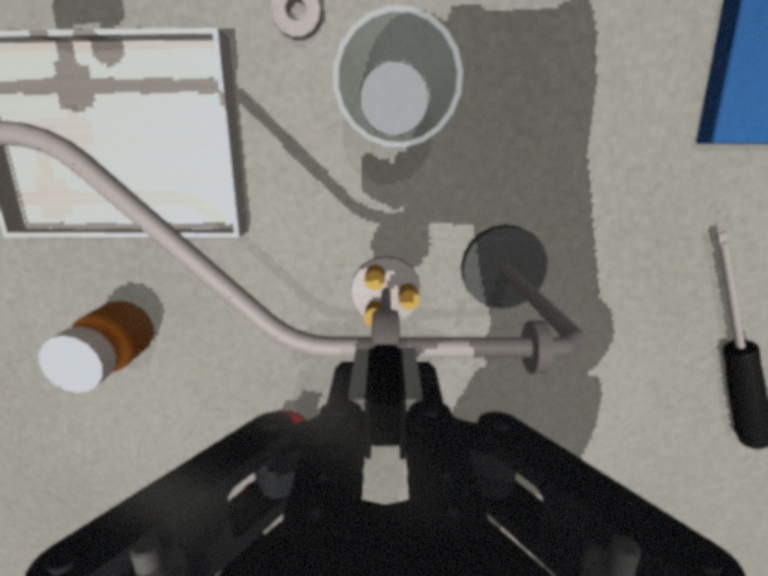

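View pics/scene4c.png

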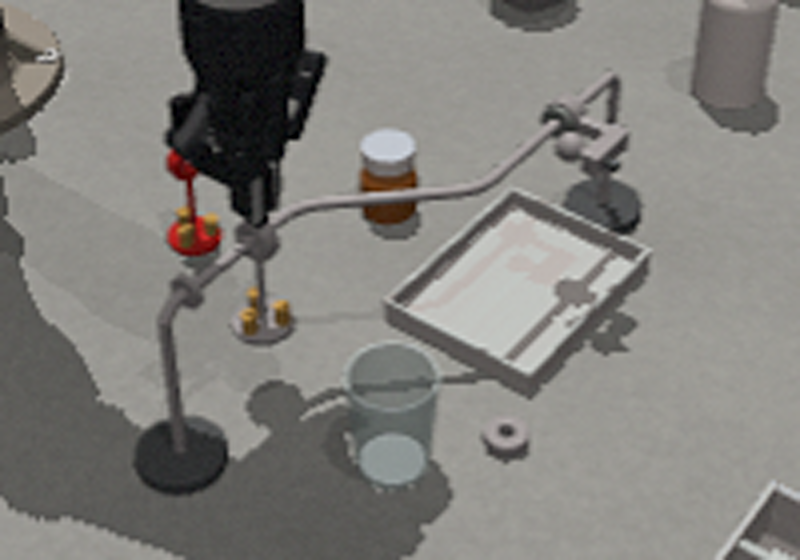

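>>> {"name": "send_rows", "arguments": {
  "plan": [
    [0,-0.15,0,0,0],
    [0,0,0,0,0],
    [0,0,0,0,0]
  ]
}}

```text
clock: 5.58
tcp_pos: [0.4975, -0.1119, 0.1785]
orientation: [-1.209, 1.21, -1.209]
contact_force: [0.6, -1.7, -2.2]
grip_width: 0.0088
```

```bash
python3 - <<'E'
from h import *
from bench import r
a=[]
for i in range(4):
    r.grab_frame("wrist");o=r.get_obs();a.append(np.r_[o["tcp_pos"],o["contact_force"],o["moment"]])
print(np.array(a).round(3))
E
```

```text
[[ 0.498 -0.112  0.179 -0.182 -0.596 -2.92   0.065 -0.031  0.022]
 [ 0.498 -0.112  0.179 -0.184 -0.573 -2.427  0.05  -0.006  0.025]
 [ 0.498 -0.112  0.179  0.491  0.243 -2.589  0.012 -0.03   0.006]
 [ 0.498 -0.112  0.179  0.223  0.349 -2.42  -0.028 -0.028  0.011]]
```

```bash
cat > plan.py <<'E'
from h import *
import sys
from bench import r
p=np.load("rail2.npy"); OFF=0.0018; Z=0.179
L=40*np.tan(np.pi/8)/1000; D=.09*2**.5; A=.04*np.pi/4
# arc length s, 0 at rail y=-.165
s1=.105-L; s2=s1+A; s3=s2+D-2*L; s4=s3+A
def path(s):
    if s<s1: return np.array([-.045,-.165+s]),0.
    if s<s2:
        a=(s-s1)/.04; return np.array([-.005-.04*np.cos(a),-.06-L+.04*np.sin(a)]),a
    u=np.array([1,1])/2**.5
    if s<s3: return np.array([-.045,-.06])+u*(L+s-s2),np.pi/4
    if s<s4:
        a=np.pi/4-(s-s3)/.04; return np.array([.005+.04*np.cos(a),.03+L-.04*np.sin(a)]),a
    return np.array([.045,.03+L+s-s4]),0.
def target(s):
    q,a=path(s); q=q+OFF*np.array([np.cos(a),-np.sin(a)])
    w=r2w(p,[[q[0],q[1],Z]])[0]; h=a-p[2]   # heading clockwise from world +y
    return w,h
def state():
    o=r.get_obs(); M=R.from_rotvec(o["orientation"]).as_matrix()
    h=np.arctan2(-M[0,0],-M[1,0]) # -tool x dir, clockwise from +y
    w=o["tcp_pos"]; ss=np.linspace(.02,.5,4801)
    # nearest s
    T=np.array([target(s)[0][:2] for s in ss]); d=np.linalg.norm(T-w[:2],axis=1); i=d.argmin()
    q=w-target(ss[i])[0]; a=target(ss[i])[1]; n=np.array([np.cos(a),-np.sin(a)])
    return o,w,h,ss[i],q[:2]@n,target(ss[i])[1]
def rows(s_from_pose,step,n,after=False):
    o,w,h,s,_,_=state(); out=[]; c=w.copy()
    for k in range(n):
        s+=step; t,th=target(s)
        spin=round(float(np.degrees(th-h)),1); spin=max(-10,min(10,spin))
        hh=h+np.radians(spin) if after else h
        f=np.array([np.sin(hh),np.cos(hh)]); n_=np.array([np.cos(hh),-np.sin(hh)])
        d=t-c; dx=round(-d[:2]@f*100,2); dz=round(d[:2]@n_*100,2); dy=round(-d[2]*100,2)
        out.append([dx,dy,dz,spin,0]); 
        c=c+np.r_[(-dx*f+dz*n_)/100,-dy/100]; h+=np.radians(spin)
    return out
if __name__=="__main__":
    o,w,h,s,e,th=state()
    print("t %.2f s %.1fmm lat %.2fmm z %.4f head err %.2fdeg"%(o["clock"],s*1e3,e*1e3,w[2],np.degrees(h-th)),"F",o["contact_force"].round(1),"M",o["moment"].round(3),"w",round(float(o["grip_width"]),4))
    c,sn=np.cos(h),np.sin(h);F=o["contact_force"]
    print("F along %.1f lateral(+x) %.1f"%(F[0]*sn+F[1]*c,F[0]*c-F[1]*sn),"ring rail xy",path(s)[0].round(4))
    if len(sys.argv)>2: print(rows(s,float(sys.argv[1])/1e3,int(sys.argv[2]),len(sys.argv)>3))
E
python3 plan.py 4 8
```

```text
t 5.78 s 63.4mm lat -0.31mm z 0.1787 head err -0.51deg F [ 0.2  0.3 -2.4] M [-0.028 -0.028  0.011] w 0.0092
F along 0.3 lateral(+x) 0.2 ring rail xy [-0.045  -0.1016]
[[np.float64(-0.4), np.float64(-0.03), np.float64(0.03), 0.5, 0], [np.float64(-0.4), np.float64(-0.0), np.float64(0.0), 0.0, 0], [np.float64(-0.4), np.float64(-0.0), np.float64(0.0), 0.0, 0], [np.float64(-0.4), np.float64(-0.0), np.float64(0.0), 0.0, 0], [np.float64(-0.4), np.float64(-0.0), np.float64(0.0), 0.0, 0], [np.float64(-0.4), np.float64(-0.0), np.float64(0.0), 0.0, 0], [np.float64(-0.39), np.float64(-0.0), np.float64(0.02), 4.3, 0], [np.float64(-0.38), np.float64(-0.0), np.float64(0.01), 5.7, 0]]
```

>>> {"name": "send_rows", "arguments": {
  "plan": [
    [-0.4,0,0.02,0.5,0],
    [-0.4,0,0,0,0],
    [-0.4,0,0,0,0],
    [-0.4,0,0,0,0],
    [-0.4,0,0,0,0],
    [-0.3,0,0,0,0],
    [0,0,0,0,0],
    [0,0,0,0,0]
  ]
}}

```text
clock: 6.78
tcp_pos: [0.4982, -0.0892, 0.1788]
orientation: [-1.205, 1.216, -1.216]
contact_force: [0.2, -0.6, -1.7]
grip_width: 0.0092
```

```bash
sed -i 's/Z=0.179/Z=0.1787/' plan.py; sed -i 's/out.append(\[dx,dy,dz,spin,0\])/out.append([float(dx),float(dy),float(dz),spin,0])/' plan.py; python3 plan.py 4 8;
```

```text
t 6.78 s 86.1mm lat -0.05mm z 0.1788 head err 0.00deg F [ 0.2 -0.6 -1.7] M [-0.012 -0.011  0.017] w 0.0092
F along -0.6 lateral(+x) 0.2 ring rail xy [-0.045  -0.0789]
[[-0.39, 0.01, 0.01, 2.4, 0], [-0.38, -0.0, 0.02, 5.7, 0], [-0.38, -0.0, 0.02, 5.7, 0], [-0.38, -0.0, 0.02, 5.8, 0], [-0.38, -0.0, 0.01, 5.7, 0], [-0.39, -0.0, 0.02, 5.7, 0], [-0.38, -0.0, 0.02, 5.8, 0], [-0.38, -0.0, 0.02, 5.7, 0]]
```

>>> {"name": "send_rows", "arguments": {
  "plan": [
    [-0.39,0,0.01,2.4,0],
    [-0.38,0,0.02,5.7,0],
    [-0.38,0,0.02,5.7,0],
    [-0.38,0,0.02,5.7,0],
    [0,0,0,0,0],
    [0,0,0,0,0]
  ]
}}

```text
clock: 7.52
tcp_pos: [0.5006, -0.0742, 0.1788]
orientation: [-1.024, 1.461, -1.461]
contact_force: [-0.6, -0.0, -2.3]
grip_width: 0.009
```

```bash
python3 plan.py 4 8;
```

```text
t 7.53 s 102.0mm lat 0.01mm z 0.1788 head err -0.04deg F [-0.6 -0.  -2.3] M [ 0.013 -0.013  0.009] w 0.009
F along -0.2 lateral(+x) -0.5 ring rail xy [-0.0427 -0.0633]
[[-0.38, 0.01, 0.02, 5.8, 0], [-0.38, -0.0, 0.02, 5.7, 0], [-0.39, -0.0, 0.02, 5.7, 0], [-0.38, -0.0, 0.02, 5.8, 0], [-0.39, -0.0, 0.01, 2.6, 0], [-0.4, -0.0, -0.0, 0.0, 0], [-0.4, -0.0, -0.0, 0.0, 0], [-0.4, -0.0, -0.0, 0.0, 0]]
```

Tracks exactly, with almost no force.

>>> {"name": "send_rows", "arguments": {
  "plan": [
    [-0.38,0.01,0.02,5.8,0],
    [-0.38,0,0.02,5.7,0],
    [-0.39,0,0.02,5.7,0],
    [-0.38,0,0.02,5.8,0],
    [-0.39,0,0.01,2.6,0],
    [-0.4,0,0,0,0],
    [-0.4,0,0,0,0],
    [0,0,0,0,0],
    [0,0,0,0,0]
  ]
}}

```text
clock: 8.65
tcp_pos: [0.517, -0.0528, 0.1786]
orientation: [-0.721, 1.767, -1.767]
contact_force: [-0.3, 0.4, -1.5]
grip_width: 0.0091
```

```bash
python3 plan.py 5 12;
```

```text
t 8.65 s 130.1mm lat -0.06mm z 0.1786 head err 0.07deg F [-0.3  0.4 -1.5] M [ 0.028 -0.024  0.076] w 0.0091
F along 0.1 lateral(+x) -0.5 ring rail xy [-0.026 -0.041]
[[-0.5, -0.01, 0.01, -0.1, 0], [-0.5, 0.0, -0.0, 0.0, 0], [-0.5, 0.0, -0.0, 0.0, 0], [-0.5, 0.0, -0.0, 0.0, 0], [-0.5, 0.0, -0.0, 0.0, 0], [-0.5, 0.0, -0.0, 0.0, 0], [-0.5, 0.0, -0.0, 0.0, 0], [-0.5, 0.0, -0.0, 0.0, 0], [-0.5, 0.0, -0.0, 0.0, 0], [-0.5, 0.0, -0.0, 0.0, 0], [-0.5, 0.0, -0.0, 0.0, 0], [-0.5, 0.0, -0.0, 0.0, 0]]
```

>>> {"name": "send_rows", "arguments": {
  "plan": [
    [-0.5,-0.01,0,0,0],
    [-0.5,0,0,0,0],
    [-0.5,0,0,0,0],
    [-0.5,0,0,0,0],
    [-0.5,0,0,0,0],
    [-0.5,0,0,0,0],
    [-0.5,0,0,0,0],
    [0,0,0,0,0],
    [0,0,0,0,0]
  ]
}}

```text
clock: 9.78
tcp_pos: [0.542, -0.0283, 0.1787]
orientation: [-0.721, 1.767, -1.768]
contact_force: [-0.2, 0.2, -2.2]
grip_width: 0.0092
```

```bash
python3 plan.py 5 10; python3 - <<'E'
from h import *
from bench import r
F=save(r,["wrist"],"5");f=F["wrist"];p=np.load("rail2.npy")
im=cv2.resize(cv2.imread("pics/wrist5.png"),None,fx=1.5,fy=1.5)
for q in rod():
    u=proj(f,r2w(p,q))[0]*1.5
    if (abs(u)<2000).all(): cv2.circle(im,tuple(int(v) for v in u),1,(0,255,0),-1)
cv2.imwrite("pics/wrist5o.png",im)
E
```

```text
t 9.78 s 165.1mm lat -0.03mm z 0.1787 head err 0.09deg F [-0.2  0.2 -2.2] M [-0.027 -0.006 -0.039] w 0.0092
F along 0.0 lateral(+x) -0.3 ring rail xy [-0.0013 -0.0163]
[[-0.5, 0.0, 0.0, -0.1, 0], [-0.5, 0.0, 0.0, 0.0, 0], [-0.5, 0.0, 0.0, 0.0, 0], [-0.5, 0.0, 0.0, 0.0, 0], [-0.5, 0.0, 0.0, 0.0, 0], [-0.5, 0.0, 0.0, 0.0, 0], [-0.5, 0.0, 0.0, 0.0, 0], [-0.5, 0.0, 0.0, 0.0, 0], [-0.5, 0.0, 0.0, 0.0, 0], [-0.5, 0.0, 0.0, -1.6, 0]]
```

```bash
sleep 0.1
```

```text
(no output)
```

View pics/wrist5o.png

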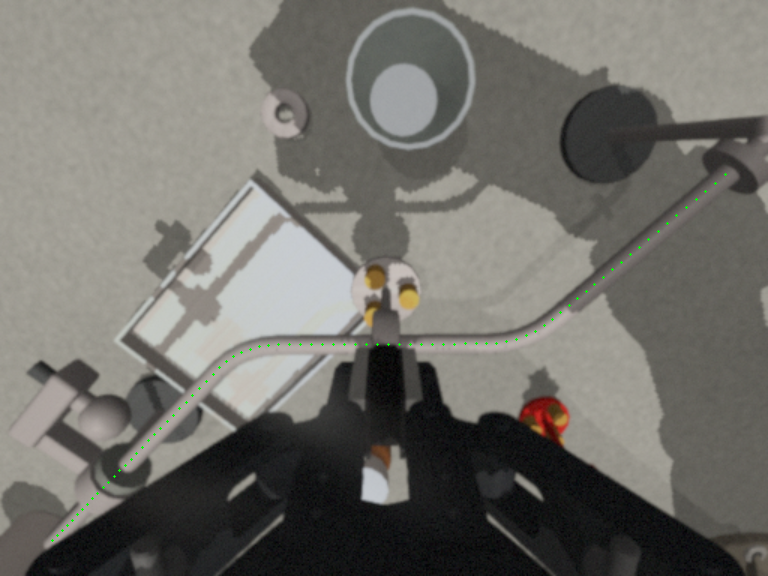

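>>> {"name": "send_rows", "arguments": {
  "plan": [
    [-0.5,0,0,-0.1,0],
    [-0.5,0,0,0,0],
    [-0.5,0,0,0,0],
    [-0.5,0,0,0,0],
    [-0.5,0,0,0,0],
    [-0.5,0,0,0,0],
    [-0.5,0,0,0,0],
    [-0.5,0,0,0,0],
    [-0.5,0,0,0,0],
    [0,0,0,0,0],
    [0,0,0,0,0]
  ]
}}

```text
clock: 11.2
tcp_pos: [0.5741, 0.0032, 0.1787]
orientation: [-0.722, 1.766, -1.766]
contact_force: [0.7, 0.3, -2.6]
grip_width: 0.0094
```

```bash
python3 plan.py 4 11
```

```text
t 11.20 s 210.1mm lat -0.01mm z 0.1787 head err -0.00deg F [ 0.7  0.3 -2.6] M [-0.024 -0.006  0.054] w 0.0094
F along 0.7 lateral(+x) 0.3 ring rail xy [0.0305 0.0155]
[[-0.4, 0.0, 0.0, -0.2, 0], [-0.42, 0.0, -0.02, -5.7, 0], [-0.42, 0.0, -0.02, -5.7, 0], [-0.41, 0.0, -0.02, -5.7, 0], [-0.42, 0.0, -0.02, -5.8, 0], [-0.42, 0.0, -0.02, -5.7, 0], [-0.42, 0.0, -0.02, -5.7, 0], [-0.41, 0.0, -0.03, -5.8, 0], [-0.42, 0.0, -0.02, -4.7, 0], [-0.4, 0.0, 0.0, 0.0, 0], [-0.4, 0.0, 0.0, 0.0, 0]]
```

>>> {"name": "send_rows", "arguments": {
  "plan": [
    [-0.4,0,0,-0.2,0],
    [-0.42,0,-0.02,-5.7,0],
    [-0.42,0,-0.02,-5.7,0],
    [-0.41,0,-0.02,-5.7,0],
    [-0.42,0,-0.02,-5.7,0],
    [0,0,0,0,0],
    [0,0,0,0,0]
  ]
}}

```text
clock: 12.08
tcp_pos: [0.5864, 0.0197, 0.1788]
orientation: [-0.996, 1.494, -1.494]
contact_force: [0.6, -0.2, -2.1]
grip_width: 0.009
```

```bash
python3 plan.py 4 10
```

```text
t 12.07 s 230.0mm lat 0.13mm z 0.1788 head err 0.04deg F [ 0.6 -0.2 -2.1] M [-0.019  0.041  0.01 ] w 0.009
F along 0.1 lateral(+x) 0.7 ring rail xy [0.0421 0.0315]
[[-0.41, 0.01, -0.03, -5.8, 0], [-0.42, -0.0, -0.02, -5.7, 0], [-0.42, -0.0, -0.03, -5.7, 0], [-0.41, -0.0, -0.02, -4.9, 0], [-0.4, -0.0, 0.0, -0.0, 0], [-0.4, -0.0, 0.0, -0.0, 0], [-0.4, -0.0, 0.0, -0.0, 0], [-0.4, -0.0, 0.0, -0.0, 0], [-0.4, -0.0, 0.0, -0.0, 0], [-0.4, -0.0, 0.0, -0.0, 0]]
```

>>> {"name": "send_rows", "arguments": {
  "plan": [
    [-0.41,0.01,-0.03,-5.8,0],
    [-0.42,0,-0.02,-5.7,0],
    [-0.42,0,-0.03,-5.7,0],
    [-0.41,0,-0.02,-4.9,0],
    [-0.4,0,0,0,0],
    [-0.4,0,0,0,0],
    [-0.4,0,0,0,0],
    [-0.4,0,0,0,0],
    [0,0,0,0,0],
    [0,0,0,0,0]
  ]
}}

```text
clock: 13.32
tcp_pos: [0.5895, 0.052, 0.1787]
orientation: [-1.206, 1.215, -1.215]
contact_force: [-0.7, 0.9, -0.7]
grip_width: 0.0091
```

```bash
python3 plan.py 3 3; python3 - <<'E'
from h import *
from bench import r
F=save(r,["wrist","scene"],"6");f=F["wrist"];p=np.load("rail2.npy")
im=cv2.resize(cv2.imread("pics/wrist6.png"),None,fx=1.5,fy=1.5)
for q in rod():
    u=proj(f,r2w(p,q))[0]*1.5
    if (abs(u)<2000).all(): cv2.circle(im,tuple(int(v) for v in u),1,(0,255,0),-1)
cv2.imwrite("pics/wrist6o.png",im)
E
```

```text
t 13.32 s 262.1mm lat -0.07mm z 0.1787 head err -0.10deg F [-0.7  0.9 -0.7] M [-0.002 -0.025  0.058] w 0.0091
F along 0.9 lateral(+x) -0.7 ring rail xy [0.045  0.0633]
[[-0.3, -0.0, 0.01, 0.1, 0], [-0.3, -0.0, -0.0, -0.0, 0], [-0.3, -0.0, -0.0, -0.0, 0]]
```

```bash
sleep 0.1
```

```text
(no output)
```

View pics/wrist6o.png

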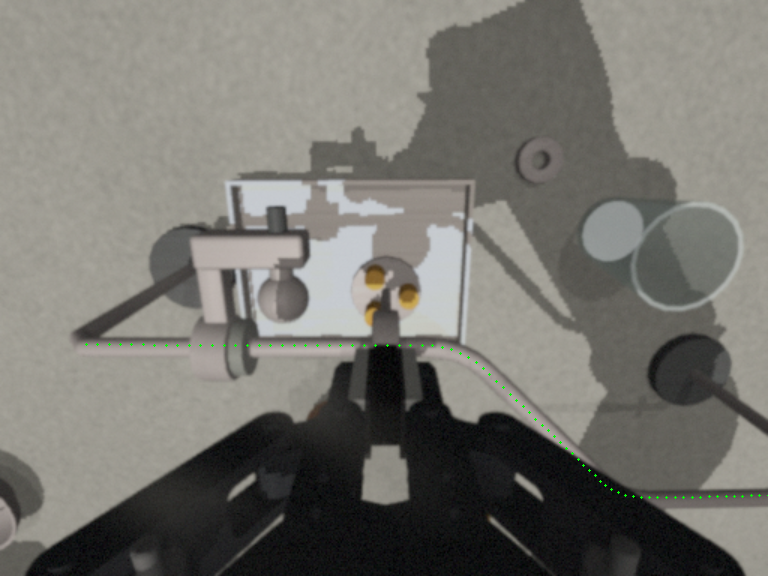

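```bash
python3 - <<'E'
from h import *
f=pickle.load(open("f6.pkl","rb"))["wrist"];p=np.load("rail2.npy")
c_,s_=np.cos(p[2]),np.sin(p[2])
def at(uv,z=.14):
    c,d=ray(f,np.array(uv)/1.5);q=c+d*(z-c[2])/d[2];q=q[:2]-p[:2];return np.round([c_*q[0]+s_*q[1],-s_*q[0]+c_*q[1]],4)
print("buffer face",at((257,348)),"catch",at((283,299)),"nose tip",at((283,322)),"ring",at((386,340)))
E
```

```text
buffer face [0.0436 0.1217] catch [0.0673 0.108 ] nose tip [0.0564 0.1089] ring [0.0477 0.0632]
```

>>> {"name": "send_rows", "arguments": {
  "plan": [
    [-0.4,0,0.01,0.1,0],
    [-0.4,0,0,0,0],
    [-0.4,0,0,0,0],
    [-0.4,0,0,0,0],
    [-0.4,0,0,0,0],
    [-0.4,0,0,0,0],
    [0,0,0,0,0],
    [0,0,0,0,0]
  ]
}}

```text
clock: 14.42
tcp_pos: [0.5899, 0.076, 0.1787]
orientation: [-1.205, 1.216, -1.216]
contact_force: [0.8, 0.2, -2.1]
grip_width: 0.0093
```

```bash
python3 plan.py 3 2
```

```text
t 14.43 s 286.1mm lat 0.03mm z 0.1787 head err -0.01deg F [ 0.8  0.2 -2.1] M [ 0.001 -0.041 -0.049] w 0.0093
F along 0.3 lateral(+x) 0.8 ring rail xy [0.045  0.0873]
[[-0.3, -0.0, -0.0, 0.0, 0], [-0.3, -0.0, -0.0, 0.0, 0]]
```

>>> {"name": "send_rows", "arguments": {
  "plan": [
    [-0.2,0,0,0,0],
    [-0.2,0,0,0,0],
    [0,0,0,0,0]
  ]
}}

```text
clock: 14.8
tcp_pos: [0.5899, 0.0805, 0.1787]
orientation: [-1.205, 1.216, -1.216]
contact_force: [-0.5, -0.6, -1.4]
grip_width: 0.0089
```

```bash
python3 plan.py
```

```text
t 14.80 s 290.5mm lat -0.03mm z 0.1787 head err -0.04deg F [-0.5 -0.6 -1.4] M [-0.01  -0.035 -0.023] w 0.0089
F along -0.6 lateral(+x) -0.5 ring rail xy [0.045  0.0917]
```

>>> {"name": "send_rows", "arguments": {
  "plan": [
    [-0.2,0,0,0,0],
    [-0.1,0,0,0,0],
    [0,0,0,0,0]
  ]
}}

```text
clock: 15.18
tcp_pos: [0.5896, 0.083, 0.1786]
orientation: [-1.205, 1.217, -1.216]
contact_force: [-0.3, -1.6, -0.9]
grip_width: 0.0089
```

```bash
python3 plan.py
```

```text
t 15.18 s 293.0mm lat -0.26mm z 0.1786 head err -0.01deg F [-0.3 -1.6 -0.9] M [-0.236  0.238 -0.034] w 0.0089
F along -1.6 lateral(+x) -0.3 ring rail xy [0.045  0.0942]
```

>>> {"name": "send_rows", "arguments": {
  "plan": [
    [-0.15,0,0,0,0],
    [0,0,0,0,0]
  ]
}}

```text
clock: 15.42
tcp_pos: [0.5893, 0.084, 0.1783]
orientation: [-1.206, 1.217, -1.216]
contact_force: [-3.2, -2.4, -1.2]
grip_width: 0.0088
```

```bash
python3 plan.py
```

```text
t 15.43 s 294.1mm lat -0.62mm z 0.1783 head err 0.01deg F [-3.2 -2.4 -1.2] M [-0.707  0.631 -0.026] w 0.0088
F along -2.4 lateral(+x) -3.2 ring rail xy [0.045  0.0953]
```

>>> {"name": "send_rows", "arguments": {
  "plan": [
    [-0.15,0,0,0,0],
    [0,0,0,0,0]
  ]
}}

```text
clock: 15.68
tcp_pos: [0.5896, 0.0865, 0.1785]
orientation: [-1.205, 1.217, -1.215]
contact_force: [-2.9, -1.4, -2.0]
grip_width: 0.0089
```

```bash
python3 plan.py
```

```text
t 15.68 s 296.6mm lat -0.38mm z 0.1785 head err -0.03deg F [-2.9 -1.4 -2. ] M [-0.494  0.751 -0.056] w 0.0089
F along -1.5 lateral(+x) -2.9 ring rail xy [0.045  0.0978]
```

>>> {"name": "send_rows", "arguments": {
  "plan": [
    [-0.15,0,0,0,0],
    [0,0,0,0,0]
  ]
}}

```text
clock: 15.92
tcp_pos: [0.5898, 0.0885, 0.1787]
orientation: [-1.205, 1.216, -1.215]
contact_force: [-3.1, -1.1, -2.1]
grip_width: 0.0093
```

```bash
python3 plan.py
```

```text
t 15.93 s 298.6mm lat -0.17mm z 0.1787 head err -0.06deg F [-3.1 -1.1 -2.1] M [-0.112  0.776 -0.005] w 0.0093
F along -1.1 lateral(+x) -3.1 ring rail xy [0.045  0.0998]
```

>>> {"name": "send_rows", "arguments": {
  "plan": [
    [-0.2,0,0,0,0],
    [-0.2,0,0,0,0],
    [-0.2,0,0,0,0],
    [0,0,0,0,0]
  ]
}}

```text
clock: 16.42
tcp_pos: [0.59, 0.0945, 0.1788]
orientation: [-1.204, 1.216, -1.215]
contact_force: [-3.6, -0.1, -2.5]
grip_width: 0.0093
```

```bash
python3 plan.py
```

```text
t 16.43 s 304.6mm lat -0.03mm z 0.1788 head err -0.05deg F [-3.6 -0.1 -2.5] M [0.162 0.756 0.016] w 0.0093
F along -0.1 lateral(+x) -3.6 ring rail xy [0.045  0.1058]
```

>>> {"name": "send_rows", "arguments": {
  "plan": [
    [-0.15,0,0,0,0],
    [-0.15,0,0,0,0],
    [0,0,0,0,0]
  ]
}}

```text
clock: 16.8
tcp_pos: [0.59, 0.0969, 0.1787]
orientation: [-1.205, 1.216, -1.216]
contact_force: [-3.0, 0.4, -2.0]
grip_width: 0.0092
```

```bash
python3 plan.py
```

```text
t 16.80 s 307.0mm lat 0.00mm z 0.1787 head err -0.02deg F [-3.   0.4 -2. ] M [-0.066  0.805  0.017] w 0.0092
F along 0.4 lateral(+x) -3.0 ring rail xy [0.045  0.1082]
```

>>> {"name": "send_rows", "arguments": {
  "plan": [
    [-0.15,0,0,0,0],
    [-0.15,0,0,0,0],
    [0,0,0,0,0]
  ]
}}

```text
clock: 17.18
tcp_pos: [0.59, 0.1, 0.1787]
orientation: [-1.205, 1.216, -1.216]
contact_force: [-2.5, -0.4, -2.1]
grip_width: 0.0088
```

```bash
python3 plan.py
```

```text
t 17.18 s 310.1mm lat -0.03mm z 0.1787 head err -0.03deg F [-2.5 -0.4 -2.1] M [-0.033  0.779 -0.069] w 0.0088
F along -0.4 lateral(+x) -2.5 ring rail xy [0.045  0.1113]
```

>>> {"name": "send_rows", "arguments": {
  "plan": [
    [-0.15,0,0,0,0],
    [-0.15,0,0,0,0],
    [0,0,0,0,0]
  ]
}}

```text
clock: 17.55
tcp_pos: [0.5901, 0.1033, 0.1787]
orientation: [-1.204, 1.216, -1.215]
contact_force: [-3.3, 0.7, -2.4]
grip_width: 0.0092
```

```bash
python3 plan.py
```

```text
t 17.55 s 313.4mm lat -0.02mm z 0.1787 head err -0.04deg F [-3.3  0.7 -2.4] M [ 0.109  0.762 -0.008] w 0.0092
F along 0.7 lateral(+x) -3.3 ring rail xy [0.045  0.1146]
```

>>> {"name": "send_rows", "arguments": {
  "plan": [
    [-0.1,0,0,0,0],
    [-0.1,0,0,0,0],
    [0,0,0,0,0]
  ]
}}

```text
clock: 17.92
tcp_pos: [0.5902, 0.1051, 0.1787]
orientation: [-1.204, 1.216, -1.216]
contact_force: [-2.7, 0.4, -2.5]
grip_width: 0.0091
```

```bash
python3 plan.py
```

```text
t 17.93 s 315.2mm lat 0.05mm z 0.1787 head err -0.03deg F [-2.7  0.4 -2.5] M [ 0.254  0.727 -0.016] w 0.0091
F along 0.4 lateral(+x) -2.7 ring rail xy [0.045  0.1164]
```

>>> {"name": "send_rows", "arguments": {
  "plan": [
    [-0.1,0,0,0,0],
    [0,0,0,0,0]
  ]
}}

```text
clock: 18.18
tcp_pos: [0.5902, 0.106, 0.1788]
orientation: [-1.204, 1.216, -1.216]
contact_force: [-3.8, 1.1, -2.4]
grip_width: 0.0093
```

```bash
python3 plan.py
```

```text
t 18.18 s 316.1mm lat 0.07mm z 0.1788 head err -0.03deg F [-3.8  1.1 -2.4] M [0.29  0.7   0.038] w 0.0093
F along 1.1 lateral(+x) -3.8 ring rail xy [0.045  0.1173]
```

>>> {"name": "send_rows", "arguments": {
  "plan": [
    [-0.1,0,0,0,0],
    [0,0,0,0,0]
  ]
}}

```text
clock: 18.42
tcp_pos: [0.5902, 0.1069, 0.1787]
orientation: [-1.204, 1.216, -1.216]
contact_force: [-2.9, 0.6, -2.8]
grip_width: 0.0088
```

```bash
python3 plan.py
```

```text
t 18.43 s 317.0mm lat 0.07mm z 0.1787 head err -0.02deg F [-2.9  0.6 -2.8] M [0.283 0.699 0.031] w 0.0088
F along 0.5 lateral(+x) -2.9 ring rail xy [0.045  0.1182]
```

>>> {"name": "send_rows", "arguments": {
  "plan": [
    [-0.1,0,0,0,0],
    [0,0,0,0,0]
  ]
}}

```text
clock: 18.68
tcp_pos: [0.5902, 0.1079, 0.1787]
orientation: [-1.204, 1.216, -1.216]
contact_force: [-3.5, 0.4, -2.3]
grip_width: 0.009
```

```bash
python3 plan.py
```

```text
t 18.68 s 317.9mm lat 0.06mm z 0.1787 head err -0.02deg F [-3.5  0.4 -2.3] M [ 0.335  0.687 -0.053] w 0.009
F along 0.4 lateral(+x) -3.5 ring rail xy [0.045  0.1191]
```

>>> {"name": "send_rows", "arguments": {
  "plan": [
    [-0.1,0,0,0,0],
    [0,0,0,0,0]
  ]
}}

```text
clock: 18.92
tcp_pos: [0.5902, 0.109, 0.1787]
orientation: [-1.204, 1.216, -1.216]
contact_force: [-2.0, 1.6, -3.5]
grip_width: 0.0096
```

```bash
python3 plan.py
```

```text
t 18.93 s 319.0mm lat 0.03mm z 0.1787 head err -0.03deg F [-2.   1.6 -3.5] M [0.302 0.594 0.004] w 0.0096
F along 1.6 lateral(+x) -2.0 ring rail xy [0.045  0.1202]
```

>>> {"name": "send_rows", "arguments": {
  "plan": [
    [-0.05,0,0,0,0],
    [0,0,0,0,0]
  ]
}}

```text
clock: 19.18
tcp_pos: [0.5902, 0.1092, 0.1787]
orientation: [-1.204, 1.216, -1.216]
contact_force: [-2.2, 1.7, -3.0]
grip_width: 0.0092
```

```bash
python3 plan.py
```

```text
t 19.18 s 319.3mm lat 0.08mm z 0.1787 head err -0.01deg F [-2.2  1.7 -3. ] M [0.273 0.667 0.003] w 0.0092
F along 1.7 lateral(+x) -2.2 ring rail xy [0.045  0.1205]
```

>>> {"name": "send_rows", "arguments": {
  "plan": [
    [-0.05,0,0,0,0],
    [0,0,0,0,0]
  ]
}}

```text
clock: 19.42
tcp_pos: [0.5903, 0.1097, 0.1787]
orientation: [-1.204, 1.216, -1.216]
contact_force: [-2.8, 1.3, -2.6]
grip_width: 0.0091
```

```bash
python3 plan.py
```

```text
t 19.43 s 319.7mm lat 0.16mm z 0.1787 head err -0.01deg F [-2.8  1.3 -2.6] M [0.165 0.497 0.018] w 0.0091
F along 1.3 lateral(+x) -2.8 ring rail xy [0.045  0.1209]
```

>>> {"name": "send_rows", "arguments": {
  "plan": [
    [-0.1,0,0,0,0],
    [0,0,0,0,0]
  ]
}}

```text
clock: 19.68
tcp_pos: [0.5906, 0.1104, 0.1788]
orientation: [-1.204, 1.216, -1.217]
contact_force: [-1.6, -0.3, -1.8]
grip_width: 0.0088
```

```bash
python3 plan.py
```

```text
t 19.68 s 320.4mm lat 0.40mm z 0.1788 head err -0.00deg F [-1.6 -0.3 -1.8] M [-0.05   0.215  0.014] w 0.0088
F along -0.3 lateral(+x) -1.6 ring rail xy [0.045  0.1216]
```

>>> {"name": "send_rows", "arguments": {
  "plan": [
    [-0.1,0,0,0,0],
    [0,0,0,0,0]
  ]
}}

```text
clock: 19.92
tcp_pos: [0.5906, 0.1108, 0.1788]
orientation: [-1.205, 1.216, -1.218]
contact_force: [-0.5, -2.8, -1.0]
grip_width: 0.0091
```

```bash
python3 plan.py
```

```text
t 19.93 s 320.9mm lat 0.39mm z 0.1788 head err 0.02deg F [-0.5 -2.8 -1. ] M [-0.713  0.119  0.054] w 0.0091
F along -2.8 lateral(+x) -0.5 ring rail xy [0.045  0.1221]
```

>>> {"name": "send_rows", "arguments": {
  "plan": [
    [-0.1,0,0,0,0],
    [0,0,0,0,0]
  ]
}}

```text
clock: 20.18
tcp_pos: [0.5905, 0.1111, 0.1788]
orientation: [-1.205, 1.216, -1.219]
contact_force: [-0.1, -5.4, -1.6]
grip_width: 0.009
```

```bash
python3 plan.py
```

```text
t 20.18 s 321.1mm lat 0.37mm z 0.1788 head err 0.06deg F [-0.1 -5.4 -1.6] M [-1.243  0.126 -0.017] w 0.009
F along -5.4 lateral(+x) -0.0 ring rail xy [0.045  0.1223]
```

>>> {"name": "send_rows", "arguments": {
  "plan": [
    [0,0,0,0,0],
    [0,0,0,0,0],
    [0,0,0,0,0],
    [0,0,0,0,0]
  ]
}}

```text
clock: 20.68
tcp_pos: [0.5906, 0.1111, 0.1788]
orientation: [-1.205, 1.216, -1.219]
contact_force: [-0.4, -5.1, -1.2]
grip_width: 0.0091
```

```bash
python3 plan.py; python3 - <<'E'
from h import *
from bench import r
F=save(r,["wrist","scene"],"7")
a=cv2.imread("pics/wrist7.png")[180:260,180:280];b=cv2.imread("pics/wrist6.png")[180:260,130:230]
a=cv2.imread("pics/wrist7.png")[130:270,190:320]
cv2.imwrite("pics/wrist7o.png",cv2.resize(a,None,fx=4.2,fy=4.2,interpolation=cv2.INTER_CUBIC))
E
```

```text
t 20.68 s 321.2mm lat 0.37mm z 0.1788 head err 0.06deg F [-0.4 -5.1 -1.2] M [-1.263  0.091  0.03 ] w 0.0091
F along -5.1 lateral(+x) -0.4 ring rail xy [0.045  0.1224]
```

```bash
sleep 0.1
```

```text
(no output)
```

View pics/wrist7o.png

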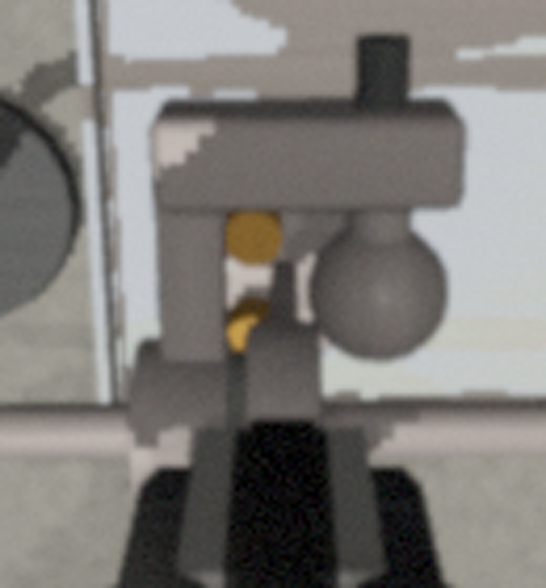

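>>> {"name": "send_rows", "arguments": {
  "plan": [
    [0.1,0.05,0,0,0],
    [0.08,0.05,0,0,0],
    [0,0.05,0,0,0],
    [0,0,0,0,0],
    [0,0,0,0,0]
  ],
  "force": 20
}}

```text
clock: 21.4
tcp_pos: [0.59, 0.1109, 0.1776]
orientation: [-1.205, 1.216, -1.216]
contact_force: [-3.6, -3.7, 4.6]
grip_width: 0.0089
```

```bash
python3 plan.py
```

```text
t 21.40 s 320.9mm lat -0.15mm z 0.1776 head err -0.02deg F [-3.6 -3.7  4.6] M [-0.971  0.816  0.113] w 0.0089
F along -3.8 lateral(+x) -3.5 ring rail xy [0.045  0.1221]
```

>>> {"name": "send_rows", "arguments": {
  "plan": [
    [0,-0.1,0,0,0],
    [0,0,0,0,0],
    [0,0,0,0,0]
  ]
}}

```text
clock: 21.78
tcp_pos: [0.59, 0.1109, 0.1779]
orientation: [-1.205, 1.216, -1.216]
contact_force: [-1.7, -3.1, -1.9]
grip_width: 0.0091
```

```bash
python3 plan.py
```

```text
t 21.77 s 320.9mm lat -0.14mm z 0.1779 head err -0.02deg F [-1.7 -3.1 -1.9] M [-0.803  0.358  0.015] w 0.0091
F along -3.1 lateral(+x) -1.7 ring rail xy [0.045  0.1221]
```

>>> {"name": "send_rows", "arguments": {
  "plan": [
    [0.08,0,-0.03,0,0],
    [0,0,0,0,0],
    [0,0,0,0,0]
  ]
}}

```text
clock: 22.15
tcp_pos: [0.5901, 0.1106, 0.1783]
orientation: [-1.204, 1.216, -1.216]
contact_force: [0.2, -1.5, -1.7]
grip_width: 0.0093
```

```bash
python3 plan.py
```

```text
t 22.15 s 320.6mm lat -0.08mm z 0.1783 head err -0.03deg F [ 0.2 -1.5 -1.7] M [-0.256  0.007  0.054] w 0.0093
F along -1.5 lateral(+x) 0.2 ring rail xy [0.045  0.1218]
```

>>> {"name": "send_rows", "arguments": {
  "plan": [
    [0.03,0.04,0,0,0],
    [0,0,0,0,0],
    [0,0,0,0,0.11],
    [0,0,0,0,0.13],
    [0,0,0,0,0.16],
    [0,0,0,0,0.2],
    [0,0,0,0,0.3],
    [0,0,0,0,0.5],
    [0,0,0,0,0.8],
    [0,0,0,0,1],
    [0,0,0,0,1]
  ]
}}

```text
clock: 23.52
tcp_pos: [0.5899, 0.1098, 0.1778]
orientation: [-1.205, 1.216, -1.216]
contact_force: [0.0, -0.0, -1.1]
grip_width: 0.0854
```

```bash
python3 plan.py; python3 - <<'E'
from h import *
from bench import r
F=save(r,["wrist","scene"],"8")
a=cv2.imread("pics/wrist8.png")[130:310,150:350]
cv2.imwrite("pics/wrist8o.png",cv2.resize(a,None,fx=3.3,fy=3.3,interpolation=cv2.INTER_CUBIC))
E
```

```text
t 23.52 s 319.8mm lat -0.28mm z 0.1778 head err -0.01deg F [ 0.  -0.  -1.1] M [-0.006  0.009 -0.036] w 0.0854
F along -0.0 lateral(+x) 0.0 ring rail xy [0.045 0.121]
```

```bash
sleep 0.1
```

```text
(no output)
```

View pics/wrist8o.png

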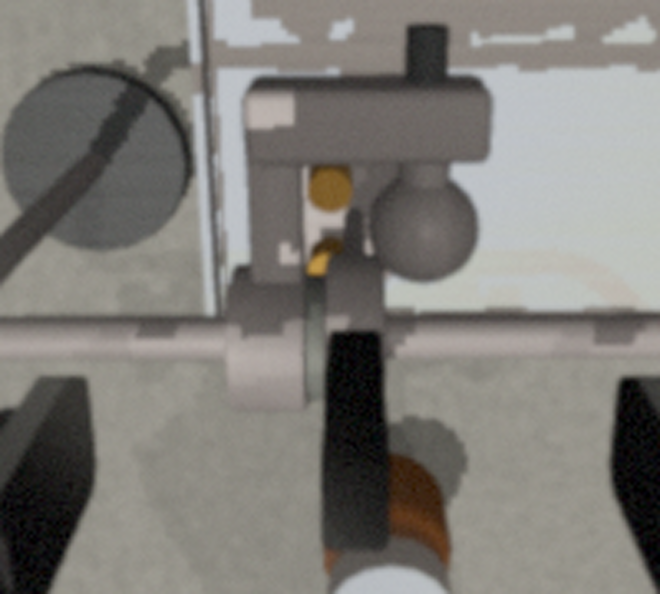

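>>> {"name": "send_rows", "arguments": {
  "plan": [
    [0,-1,0,0,1],
    [0,-2,0,0,1],
    [0,-4,0,0,1],
    [0,-5,0,0,1],
    [0,-4,0,0,1],
    [0,0,0,0,1],
    [0,0,0,0,1],
    [0,0,0,0,1],
    [0,0,0,0,1]
  ]
}}

```text
clock: 24.75
tcp_pos: [0.5894, 0.1096, 0.3367]
orientation: [-1.206, 1.217, -1.215]
contact_force: [-0.0, 0.2, 0.6]
grip_width: 0.0853
```

```bash
python3 - <<'E'
from h import *
from bench import r
o=r.get_obs();print(o["clock"],o["tcp_pos"])
F=save(r,["wrist","scene","side"],"9")
f=F["wrist"]
for n in ["carrier","handle","catch","buffer"]: print(n,r.recognise("wrist",n)[:2])
a=cv2.imread("pics/wrist9.png")[90:220,160:340]
b=cv2.imread("pics/scene9.png")[140:240,210:340]
A=cv2.resize(a,(554,400),interpolation=cv2.INTER_CUBIC)
cv2.imwrite("pics/w9.png",cv2.resize(a,None,fx=4.3,fy=4.3,interpolation=cv2.INTER_CUBIC)); cv2.imwrite("pics/s9.png",cv2.resize(b,None,fx=5.5,fy=5.5,interpolation=cv2.INTER_CUBIC))
d=cv2.absdiff(cv2.imread("pics/scene9.png"),cv2.imread("pics/scene0.png"));cv2.imwrite("pics/d9.png",cv2.resize(d*2,None,fx=1,fy=1))
E
```

```text
24.75 [0.5894472  0.10961416 0.33670636]
carrier []
handle [{'rect': [250.0, 146.0, 267.5, 188.6], 'p': 0.82}, {'rect': [315.8, 261.4, 349.5, 323.7], 'p': 0.77}]
catch [{'rect': [257.4, 138.8, 281.9, 159.9], 'p': 0.84}]
buffer [{'rect': [249.9, 160.5, 250.4, 178.7], 'p': 0.59}]
```

```bash
sleep 0.1
```

```text
(no output)
```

View pics/w9.png

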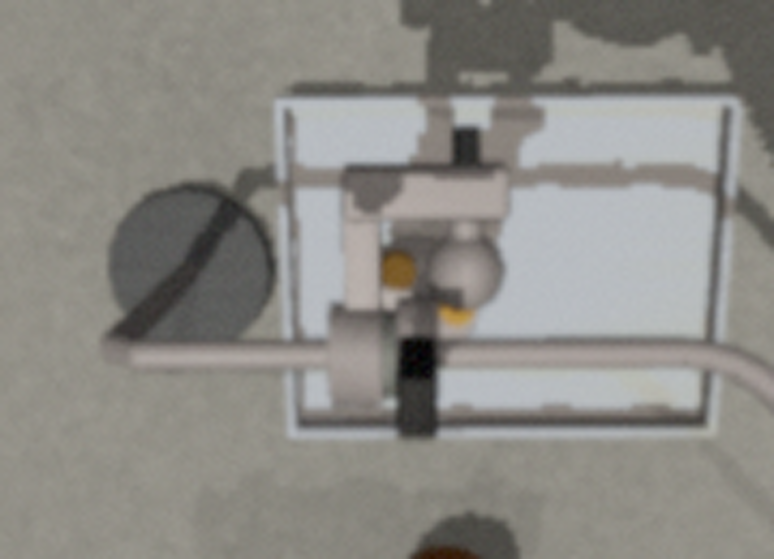

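View pics/s9.png

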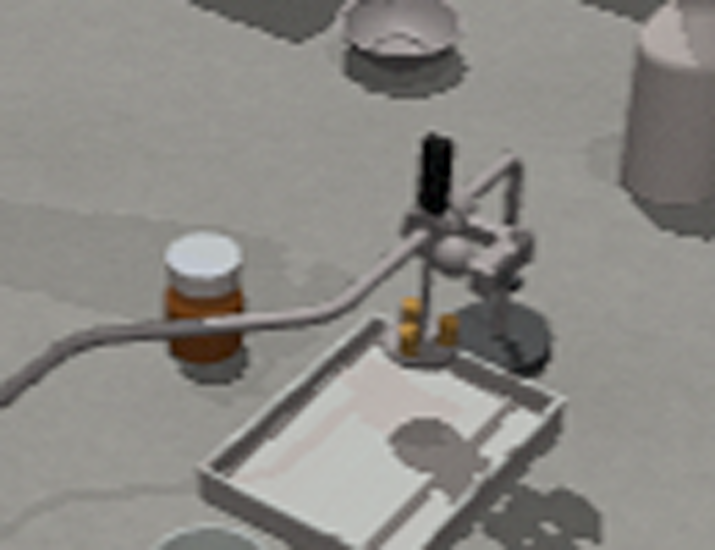

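View pics/scene9.png

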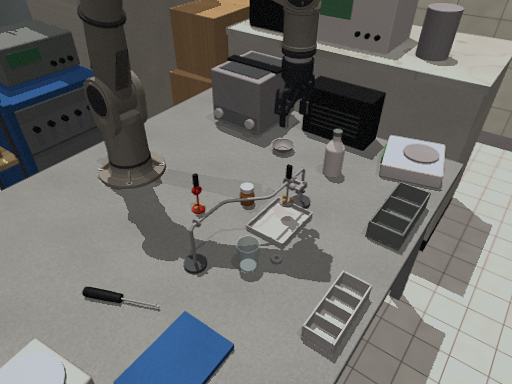

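```bash
python3 - <<'E'
from h import *
p=np.load("rail2.npy");c_,s_=np.cos(p[2]),np.sin(p[2])
def at(f,uv,z=.14):
    c,d=ray(f,uv);q=c+d*(z-c[2])/d[2];q=q[:2]-p[:2];return np.round([c_*q[0]+s_*q[1],-s_*q[0]+c_*q[1]],4)
w9=pickle.load(open("f9.pkl","rb"))["wrist"];w8=pickle.load(open("f8.pkl","rb"))["wrist"];w6=pickle.load(open("f6.pkl","rb"))["wrist"]
P9=lambda x,y:(160+x/4.3-.4,90+y/4.3-.4)
P8=lambda x,y:(150+x/3.3-.4,130+y/3.3-.4)
P6=lambda x,y:(x/1.5-.2,y/1.5-.2)
print("ball",at(w6,P6(283,299)),at(w8,P8(424,228)),at(w9,P9(465,270)))
print("bar inner edge",at(w6,P6(250,268)),at(w8,P8(370,163)),at(w9,P9(420,219)))
print("buffer/ring",at(w9,P9(398,355)),at(w8,P8(328,345)), "body face",at(w9,P9(385,355)),at(w8,P8(306,345)))
print("handle top",at(w9,P9(417,418),.1965),"ring",at(w9,P9(418,330)))
E
```

```text
ball [0.0674 0.1081] [0.0678 0.1075] [0.0683 0.1074]
bar inner edge [0.0815 0.1211] [0.0811 0.1182] [0.0824 0.1199]
buffer/ring [0.0439 0.1262] [0.0423 0.1266] body face [0.0439 0.1299] [0.0423 0.1311]
handle top [0.043  0.1209] ring [0.0512 0.1205]
```

>>> {"name": "send_rows", "arguments": {
  "plan": [
    [0,0,0,0,1],
    [0,0,0,0,1],
    [0,0,0,0,1],
    [0,0,0,0,1],
    [0,0,0,0,1],
    [0,0,0,0,1],
    [0,0,0,0,1],
    [0,0,0,0,1]
  ]
}}

```text
clock: 26.1
tcp_pos: [0.5899, 0.1098, 0.3378]
orientation: [-1.205, 1.216, -1.216]
contact_force: [-0.7, 0.1, 0.2]
grip_width: 0.085
```

```bash
python3 - <<'E'
from h import *
from bench import r
F=save(r,["wrist"],"10");G=save(r,["wrist"],"11")
g=lambda f:cv2.cvtColor(f["image"],cv2.COLOR_RGB2GRAY)[140:195,235:290].astype(np.float32)
print(cv2.phaseCorrelate(g(F["wrist"]),g(G["wrist"])),cv2.phaseCorrelate(g(pickle.load(open("f9.pkl","rb"))["wrist"]),g(G["wrist"])))
print(r.get_obs()["contact_force"])
a=pickle.load(open("f1.pkl","rb"))["scene"]["image"];s=r.grab_frame("scene")["image"]
for n,(x0,y0,x1,y1) in dict(beaker=(234,234,262,275),jar=(237,180,258,208),spare=(268,250,285,266),wash=(322,128,346,180),driver=(80,284,162,312),dish=(268,136,296,156),notebook=(112,312,236,384)).items():
    A,B=[cv2.cvtColor(np.ascontiguousarray(q[y0:y1,x0:x1]),cv2.COLOR_RGB2GRAY).astype(np.float32) for q in (a,s)]
    print(n,np.round(cv2.phaseCorrelate(A,B)[0],2))
print(r.hand_in())
E
```

```text
((-0.012419506176712503, 0.033754334913659534), 1.0020181492964426) ((0.19049335993523897, 0.3493573667410388), 0.9648972668581539)
[-0.68181375 -1.30483423  0.9490703 ]
beaker [0.12 0.49]
jar [-0.02 -0.06]
spare [-0.39 -0.05]
wash [-0.   -0.03]
driver [ 0.06 -0.01]
dish [-0.07  0.06]
notebook [0.49 0.01]
the job is handed in; nothing more can be done
None
```

I slid the grey carrier round both bends and over the spring catch, then pressed it home on the stop for about 0.5 s. I let go, raised the arm clear, and handed the job in about 26 s into the 67 s. The hand-in gave no verdict.

- **Forces:** Readings at the stops between moves peaked at about 5.4 N along the rod, when pressing home, and about 4 N sideways at the catch. There were no readings during the moves themselves. One step before release I lowered the ring onto the rod slightly too hard (about 4.6 N down, about 7 N in all), then corrected it.
- **Catch and stop:** The sideways catch force disappeared as the ring reached home. In the last pictures the plunger sits within about 1 mm of its fully-out position, behind the ring. The ring centre is at about rail y 121 mm. I did not measure the buffer directly. The ring looks 1–1.5 mm back from home, which leaves it about 2.5–3 mm in; the 2.5 mm of slack would leave at least 1.5 mm.
- **At rest:** The carrier showed no measurable movement between two pictures 0.05 s apart (under 0.05 px). The scene picture shows it close to upright, perhaps about 3° off by eye, well within the limit. The open gripper is about 13 cm above the handle, touching nothing.
- **Bystanders:** All seven appear within 0.5 px (about 1.5 mm) of where they started, so none was moved.

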